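Put the unused compressor-foot parts back in the parts case

ROBOT

A 6-joint arm with a two-finger parallel gripper is mounted at the origin on the work surface. World frame = base frame: x ahead of the robot, y to its left, z up, the work surface at z = 0. Lengths are in mm, angles in rad, forces in N, time in s.
With the tool pointing down it reaches from about 425 to 950 mm from the base axis. Payload 14.7 kg.
Tool frame: the origin (TCP) lies at the very end of the fingers, on their centre line; the grasp point (between the pads) lies 19 mm behind it; z points along the fingers, y is the line along which they close (so a half turn about z gives the same grasp; the last joint's range is limited). The gripper opens to 85 mm and grips with 20 to 120 N. Pads are 22 mm wide; open, the fingers measure 114 mm over their backs; the gripper's body (76 mm by 85 mm) begins 54 mm behind the grasp point. The pads swing forward as they close: fully open they stand 13 mm farther back than shut.
Start: joints at [-1.153, 0.48, 1.596, -0, 1.065, -0.047], TCP at [291.373, -581.029, 231.297] pointing down, gripper open.
Joint ranges: [-2.75, 2.75], [-0.82, 2.05], [0.23, 2.67], [-1.56, 4.7], [0.09, 2.69], [-2.92, 2.92]. Speed limits (rad/s): [1.89, 1.89, 2.39, 3.01, 3.01, 3.01].

INTERFACE

Orientations are given as a unit quaternion [w, x, y, z].
In Python, from plant import robot gives the robot as it stands.
- The arm moves only by the tool arm_command, never from a script. Its argument "motion" is a list of rows, each a list of 6 numbers: the shift along the world's x, y, z in mm, then the turn, a rotation vector about the world's x, y, z in degrees. A call has 1 to 5 rows; each row is the pose to reach, as a shift and turn from the pose commanded when the call began; what a row does not reach only later rows make up. A row lasts 1/12 s, in which the tool goes at most 41.7 mm and 7.16 degrees, less where a joint would pass 70% of its speed; a pose out of reach is approached as far as the arm can. A call with a gripper value outside its range is refused whole. "jaw" is the closure, from -1 (fully open) to 1 (shut), set as the call begins (left out, the last holds). The fingers move at their own pace and stop on an object; "grip_force" is the grip in N (left out, the last holds). Time passes only in rows, so rows that repeat a pose let the fingers close. It gives the time, the measured TCP pose, the force, the opening and the grip force at its end, in the units of the state.
- robot.read_state(): the state, without advancing time (a new reading comes with each control period).
- robot.read_camera(name): name is "scene" or "side" or "wrist"; returns a dict with "image" (400x640x3 uint8, blue, green, red), "K" (3x3 intrinsics, pixels), "world_from_camera" (4x4, takes a point from camera to world coordinates). Camera axes: x right, y down, z forward; pixel columns grow to the right and rows downward; lengths in mm; the calibration is good to about 2 mm. A picture is of the moment at which its call begins. There is no depth.
- robot.job_done(): hands the job in; it is judged then, once.
Trained networks look in a picture, given as the dict that the camera call returned (one of the last four; its "shot" number tells which), for a name from the list of things; names that differ only in an ending like _2 or _b are one class to them, and where a whole thing is asked for, a point or a joint stands for the part that bears it (a point fixed in the world has none). Each returns a list of dicts, best first, with "p" (0 to 1); they miss things now and then, are a little off and sometimes report something else, mostly with a low value. They report only what shows in the picture. A call takes as long as a camera call.
- robot.recognise(picture, thing): "pixel" ([column, row] in pixels, amid what is visible of it).
- robot.tip_of(picture, thing): "pixel" ([column, row] in pixels: a listed point, or the origin of a listed thing).
The state is a dict: "time": time; "joint_pos": joint angles; "joint_velocities": joint speeds; "tau": joint torques, N m; "ee_pos": TCP position; "eef_rot": TCP orientation; "contact_force": force on the tool from outside, world axes, zero at the start; "moment": the same for the moment, N m; "grip_width": opening from 0.0 (shut) to 1.0 (fully open); "finger_force": force on a finger pad.
Only numpy, scipy, OpenCV 4.12 (cv2) and the standard library are available. Lean on these libraries where they do the work, as an engineer would, in place of code of your own. Each camera call takes 0.05 s, during which the arm holds its last target. There are 200 camera calls.

TASK

The four new parts left over from refitting the compressor feet lie scattered on the bench: a bright bolt, a bright nut, a bright spacer sleeve and a black rubber mount. Put each one back in the parts case, in the bin that already holds its own kind: bolt in the red bin, nut in the blue, spacer in the green, rubber mount in the yellow. Leave the rusty old bolt and the rusty old nut lying where they are.

Things in the scene. Friction and masses are not known exactly. Their poses are not given: they have to be found in the camera images.
- new_bolt: Bright silver hexagon bolt lying on the bench, 72.5 mm long: head 30 mm across flats, 12.5 mm thick, at its -x end; round shank 20 mm thick, 60 mm long, towards +x. Origin on the bench under mid-length; x along the bolt, z up. Shank starts 24 mm to -x of the origin, its axis is 13 mm up at the origin: pinch it there across y (balance point 6 mm to -x). 0.22 kg
- new_nut: Bright silver hexagon nut lying flat on the bench, 30 mm across flats, 18 mm high, 20 mm hole. Origin: centre of its underside, z up; one pair of flats faces +x and -x, the other pairs are 60 degrees round. 0.065 kg
- new_spacer: Bright silver round steel spacer sleeve, a short thick tube standing on end on the bench: 38 mm outside, 21 mm bore, 30 mm high. Origin: centre of its underside, z up. 0.13 kg
- new_mount: Rubber mount standing on end on the bench: black rubber cylinder, 40 mm in diameter, 30 mm high, with a 25 mm silver disc in the middle of each end. Origin: centre of its underside, z up. 0.06 kg
- rusty_bolt: Old brown rusty bolt, same shape, size and frame as the new bolt. It does not belong in the case and stays where it lies
- rusty_nut: Old brown rusty nut, same shape, size and frame as the new nut. It does not belong in the case and stays where it lies
- bin_bolts: Red open bin, two bolts lying along y in its +x half (fixed, up to 33 mm above its underside). Fixed in the case. 110 mm in x, 88 mm in y, 38 mm high, walls 2.5 mm. Origin: centre of its underside, 4 mm above the bench, z up. All six bins stand in a black case in two rows of three, in any order, alike but for colour and contents, rims 2 mm apart; the case's wall is 44 mm high. White and grey bins are not used
- bin_nuts: Blue open bin, three nuts lying mostly in its +x half (fixed, 21 mm above its underside). Fixed in the case. 110 mm in x, 88 mm in y, 38 mm high, walls 2.5 mm. Origin: centre of its underside, 4 mm above the bench, z up
- bin_spacers: Green open bin, two spacers standing at its +x wall (fixed, 33 mm above its underside, from 14 mm to +x of the middle). Fixed in the case. 110 mm in x, 88 mm in y, 38 mm high, walls 2.5 mm. Origin: centre of its underside, 4 mm above the bench, z up
- bin_mounts: Yellow open bin, two rubber mounts standing at its +x wall (fixed, 33 mm above its underside, from 11 mm to +x of the middle). Fixed in the case. 110 mm in x, 88 mm in y, 38 mm high, walls 2.5 mm. Origin: centre of its underside, 4 mm above the bench, z up

How it is judged:
By the outcome, as a careful person would: the job done as asked, in the order asked, and still so for the second after the job is handed in, with the robot touching nothing.
It also fails if it takes over 112 s, if anything falls off the work surface, if the arm or the gripper's body presses on something with over 40 N, if the wrist force passes 120 N, or if a joint passes its speed limit or range.

## Working session

There is one attempt and no reset: what is moved stays moved. The work goes in short steps, Python scripts to look and compute and a tool call to move; the robot and the scene stay as the last step left them, time stands still between calls to the robot, and variables do not carry over. Pictures are saved under pics/ and viewed, at most 18 in all, crops included, and the job is handed in when it is done.

Besides the shell and the picture viewer there is one more tool, called after "Request:" as name(argument=value, ...) on one line, values as JSON. arm_command: Moves the arm, as the interface text tells. Its arguments: {"type":"object","properties":{"motion":{"type":"array","items":{"type":"array","items":{"type":"number"}}},"jaw":{"type":"number"},"grip_force":{"type":"number"}},"required":["motion"]}

```bash
mkdir -p pics
cat > h.py <<'E'
import numpy as np, cv2
from plant import robot
def shot(n,name=None):
    p=robot.read_camera(n)
    if name: cv2.imwrite('pics/'+name+'.png',p['image'])
    return p
def w(p,px,z):
    K=np.array(p['K']);T=np.array(p['world_from_camera'])
    d=T[:3,:3]@np.linalg.solve(K,[px[0],px[1],1]);o=T[:3,3]
    return (o+d*(z-o[2])/d[2]).round(1)
def pix(p,P):
    K=np.array(p['K']);T=np.linalg.inv(np.array(p['world_from_camera']))
    c=K@(T[:3,:3]@np.array(P)+T[:3,3]);return (c[:2]/c[2]).round(1)
E
python3 - <<'E'
from h import *
s=robot.read_state();print(s['time'],s['ee_pos'],s['eef_rot'],s['grip_width'])
names=['new_bolt','new_nut','new_spacer','new_mount','rusty_bolt','rusty_nut','bin_bolts','bin_nuts','bin_spacers','bin_mounts']
for c in ['scene','side']:
    p=shot(c,c+'0');print(c,np.array(p['world_from_camera']).round(2).tolist())
    for n in names:
        for f,z in ((robot.recognise,12),(robot.tip_of,0)):
            zz=z if 'bin' not in n else 4
            print(n,f.__name__,[(np.round(r['pixel']).tolist(),round(r['p'],2),w(p,r['pixel'],zz)[:2].tolist()) for r in f(p,n)[:2]])
E
```

```text
0.0 [ 291.21831012 -580.64607951  230.65821946] [-6.11810799e-04  9.73122992e-01  2.30285164e-01 -1.05186328e-04] 1.0003661171365739
scene [[-0.85, 0.39, -0.35, 887.92], [0.52, 0.63, -0.58, 531.04], [-0.01, -0.68, -0.74, 795.77], [0.0, 0.0, 0.0, 1.0]]
new_bolt call []
new_bolt call [([282.0, 133.0], 0.42, [458.0, -387.5])]
new_nut call []
new_nut call [([284.0, 130.0], 0.59, [446.5, -394.1]), ([316.0, 171.0], 0.57, [459.5, -172.7])]
new_spacer call [([287.0, 179.0], 0.57, [552.9, -178.2]), ([350.0, 290.0], 0.57, [601.7, 206.1])]
new_spacer call [([284.0, 180.0], 0.72, [556.8, -190.8])]
new_mount call [([295.0, 148.0], 0.54, [466.9, -284.4])]
new_mount call [([297.0, 147.0], 0.67, [452.4, -298.8])]
rusty_bolt call [([308.0, 212.0], 0.57, [564.9, -38.8])]
rusty_bolt call [([307.0, 216.0], 0.73, [569.4, -37.4])]
rusty_nut call []
rusty_nut call [([380.0, 250.0], 0.48, [471.5, 151.8]), ([254.0, 142.0], 0.41, [558.2, -395.1])]
bin_bolts call [([351.0, 293.0], 0.96, [600.9, 209.7])]
bin_bolts call [([352.0, 298.0], 0.61, [604.9, 221.7])]
bin_nuts call [([330.0, 256.0], 0.69, [588.5, 102.4]
[... 917 characters left out ...]
 [462.0, -278.0])]
rusty_bolt call [([326.0, 200.0], 0.72, [565.9, -41.1])]
rusty_bolt call []
rusty_nut call [([342.0, 334.0], 0.69, [562.4, -404.6])]
rusty_nut call [([343.0, 335.0], 0.77, [565.7, -399.3])]
bin_bolts call [([334.0, 132.0], 0.85, [619.5, 287.2])]
bin_bolts call [([333.0, 144.0], 0.89, [608.2, 216.5])]
bin_nuts call [([328.0, 150.0], 0.91, [592.5, 188.9])]
bin_nuts call [([329.0, 158.0], 0.85, [591.9, 145.4])]
bin_spacers call [([296.0, 118.0], 0.66, [507.1, 385.5])]
bin_spacers call [([298.0, 128.0], 0.86, [509.7, 317.5])]
bin_mounts call [([290.0, 149.0], 0.57, [484.3, 205.9])]
bin_mounts call [([288.0, 161.0], 0.82, [477.8, 142.0]), ([332.0, 206.0], 0.43, [579.9, -55.6])]
```

```bash
python3 -c "
import cv2
" ; ls pics
```

```text
scene0.png
side0.png
```

View pics/scene0.png

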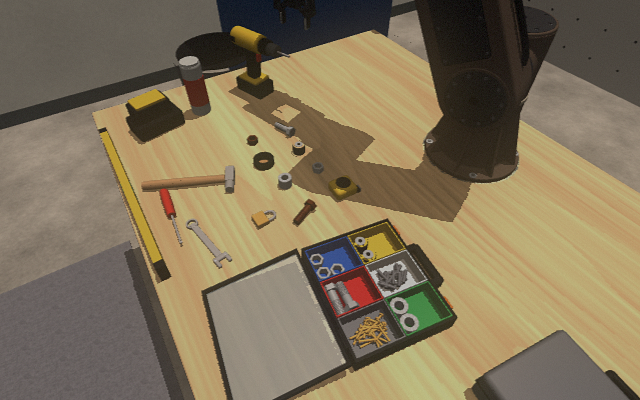

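View pics/side0.png

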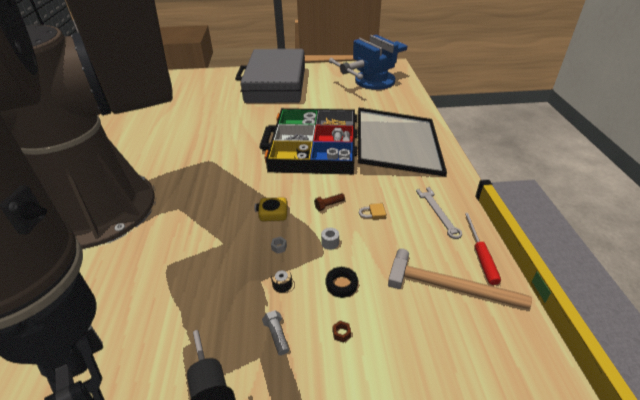

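Both pictures agree. The bolt is near (450,-390), the mount near (460,-285), the nut near (458,-178) and the spacer near (556,-172). The case sits at x 430–660, y 95–370, with yellow and blue in its near row, red in the middle and green at the far left. Next is a closer look with the wrist camera.

Request:
arm_command(motion=[[35,55,25,0,0,-5],[70,110,50,0,0,-10],[105,150,75,0,0,-15],[130,185,100,0,0,-20],[150,220,120,0,0,-26.6]])

```text
time: 2.52
ee_pos: [399.9, -422.2, 314.9]
eef_rot: [-0.0, 1.0, -0.002, 0.0]
contact_force: [0.8, -1.0, 0.4]
grip_width: 0.999
finger_force: 0.0
```

Request:
arm_command(motion=[[10,20,0,0,0,0],[20,50,0,0,0,0],[20,60,0,0,0,0],[20,60,0,0,0,0],[20,60,0,0,0,0]])

```text
time: 2.93
ee_pos: [419.2, -363.7, 314.4]
eef_rot: [0.0, 1.0, 0.001, 0.0]
contact_force: [-0.4, -0.3, 0.3]
grip_width: 0.997
finger_force: 0.0
```

Run:
```python
from h import *
s=robot.read_state();print(s['time'],s['ee_pos'],s['eef_rot'])
p=shot('wrist','w1');print(np.array(p['world_from_camera']).round(2).tolist())
for n,z in dict(new_bolt=13,new_nut=9,new_spacer=15,new_mount=15,rusty_bolt=13,rusty_nut=9).items():
    print(n,[(np.round(r['pixel']).tolist(),round(r['p'],2),w(p,r['pixel'],z)[:2].tolist()) for r in robot.recognise(p,n)[:2]],
     [(np.round(r['pixel']).tolist(),round(r['p'],2),w(p,r['pixel'],0)[:2].tolist()) for r in robot.tip_of(p,n)[:2]])
```

```text
2.9333 [ 419.15393417 -363.65443743  314.35094125] [2.48635169e-04 9.99999427e-01 1.04063095e-03 4.18881010e-05]
[[0.0, -0.95, -0.31, 499.04], [-1.0, -0.0, -0.0, -363.99], [0.0, 0.31, -0.95, 457.42], [0.0, 0.0, 0.0, 1.0]]
new_bolt [([337.0, 142.0], 0.81, [449.1, -387.2])] [([345.0, 142.0], 0.59, [447.5, -399.6])]
new_nut [([191.0, 142.0], 0.8, [448.3, -172.6])] [([196.0, 140.0], 0.8, [449.8, -177.7])]
new_spacer [([177.0, 53.0], 0.71, [564.2, -172.2])] [([181.0, 56.0], 0.97, [563.5, -171.5])]
new_mount [([264.0, 134.0], 0.77, [459.8, -281.8])] [([264.0, 134.0], 0.86, [458.2, -279.4]), ([89.0, 42.0], 0.65, [579.8, -48.5])]
rusty_bolt [([83.0, 46.0], 0.58, [573.4, -49.3])] [([91.0, 41.0], 0.62, [581.7, -52.0])]
rusty_nut [([346.0, 52.0], 0.79, [567.1, -397.2])] [([347.0, 59.0], 0.66, [559.9, -399.2])]
```

View pics/w1.png

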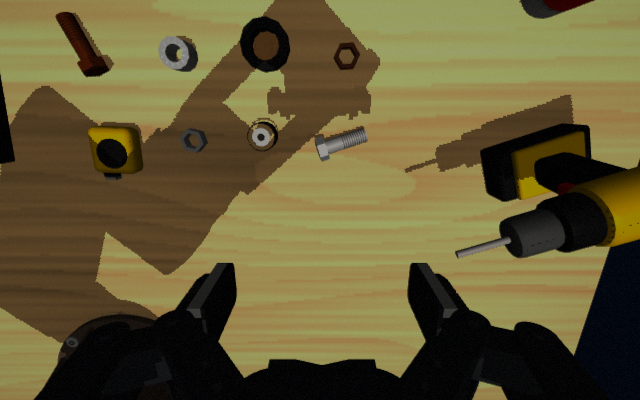

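The wrist view shows the bolt at (341,142), head to the left, the mount at (263,135), the nut at (194,140) and the spacer at (178,54). The rusty bolt is at (82,45) and the rusty nut at (346,56). I'll overlay the models to pin down the yaws.

```bash
cat >> h.py <<'E'
def hexa(x,y,yaw,z,af=30):
    R=af/np.sqrt(3);a=np.radians(yaw+30+60*np.arange(6))
    return [(x+R*np.cos(t),y+R*np.sin(t),z) for t in a]
def circ(x,y,r,z):
    return [(x+r*np.cos(t),y+r*np.sin(t),z) for t in np.linspace(0,2*np.pi,30,False)]
def boltpts(x,y,yaw,z=13):
    c,s=np.cos(np.radians(yaw)),np.sin(np.radians(yaw))
    L=[(-36,-15),(-24,-15),(-24,-10),(36,-10),(36,10),(-24,10),(-24,15),(-36,15)]
    return [(x+c*a-s*b,y+s*a+c*b,z) for a,b in L]
def draw(p,polys,box,k,name):
    x0,y0,x1,y1=box
    im=cv2.resize(p['image'][y0:y1,x0:x1],None,fx=k,fy=k,interpolation=cv2.INTER_CUBIC)
    im=cv2.convertScaleAbs(im,alpha=1.6)
    for P in polys:
        q=np.array([((pix(p,a)-[x0,y0]+.5)*k) for a in P]).astype(np.int32)
        cv2.polylines(im,[q],True,(255,0,255),1)
    cv2.imwrite('pics/'+name+'.png',im)
E
python3 - <<'E'
from h import *
p=shot('wrist')
polys=[boltpts(449,-389,-72.5),hexa(452,-174,0,18),circ(562,-171,19,30),circ(459,-280,20,30)]
draw(p,polys,(150,20,380,170),3.4,'c1')
print(robot.read_state()['joint_pos'])
E
```

```text
[-7.69333994e-01  2.69579265e-01  1.71106265e+00 -1.45848387e-06
  1.16101056e+00  8.00660611e-01]
```

View pics/c1.png

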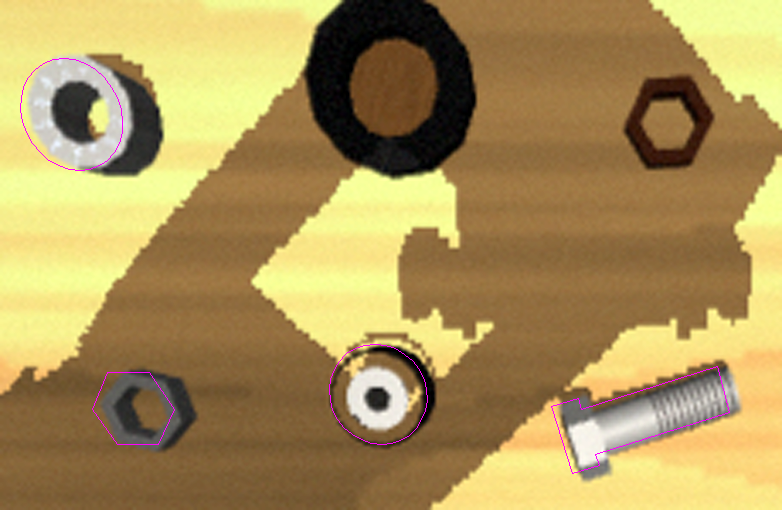

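Fits from the overlay:
- **Bolt:** (449,-394), yaw -71.
- **Nut:** (452,-177), yaw 0.
- **Spacer:** (562,-174).
- **Mount:** (459,-281).

I'll start with the bolt, turning the tool +109° so it closes across the shank.

Request:
arm_command(motion=[[6,-5,-20,0,0,7],[12,-10,-40,0,0,14],[18,-15,-60,0,0,21],[24,-20,-80,0,0,28],[28,-24,-95,0,0,35]])

```text
time: 4.05
ee_pos: [447.3, -387.6, 217.6]
eef_rot: [-0.0, 0.953, 0.304, -0.0]
contact_force: [0.1, 0.4, -0.1]
grip_width: 1.003
finger_force: 0.0
```

Request:
arm_command(motion=[[0,0,-10,0,0,7],[0,0,-20,0,0,14],[0,0,-30,0,0,21],[0,0,-40,0,0,28],[0,0,-50,0,0,35]])

```text
time: 4.47
ee_pos: [447.2, -387.6, 168.7]
eef_rot: [0.0, 0.817, 0.576, 0.0]
contact_force: [0.4, 0.5, -0.1]
grip_width: 0.993
finger_force: 0.0
```

Request:
arm_command(motion=[[0,0,-10,0,0,7],[0,0,-20,0,0,14],[0,0,-30,0,0,21],[0,0,-40,0,0,28],[0,0,-50,0,0,35]])

```text
time: 4.88
ee_pos: [447.3, -387.7, 118.7]
eef_rot: [0.0, 0.606, 0.795, -0.0]
contact_force: [0.8, -0.6, 0.3]
grip_width: 1.0
finger_force: 0.0
```

Run:
```python
from h import *
s=robot.read_state();print(s['time'],s['ee_pos'],s['eef_rot'],s['joint_pos'])
p=shot('wrist','w2')
print([(r['pixel'],r['p'],w(p,r['pixel'],13)) for r in robot.recognise(p,'new_bolt')[:2]])
draw(p,[boltpts(449,-394,-71)],(140,0,500,400),1.5,'c2')
```

```text
4.8833 [ 447.25744481 -387.70604352  118.68206807] [ 7.38681763e-05  6.05973098e-01  7.95485135e-01 -1.63366516e-05] [-7.65399526e-01  5.33650943e-01  1.83478041e+00 -2.23314199e-05
  7.73010803e-01 -1.03420272e+00]
[([323.4, 201.7], 0.85, array([ 447.3, -386.4,   13. ]))]
```

View pics/c2.png

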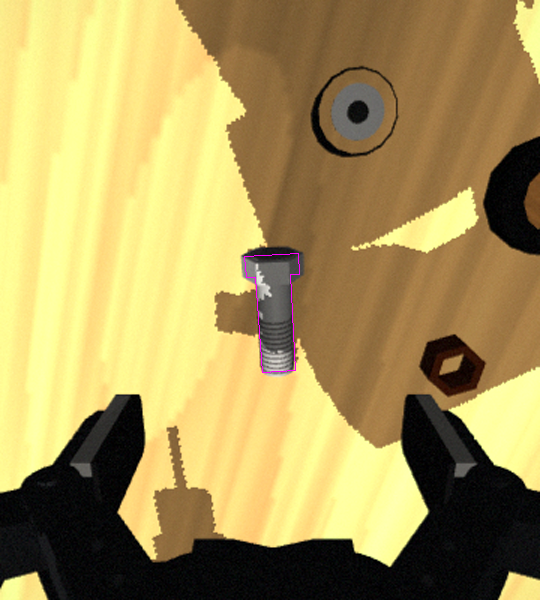

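The bolt model lies right on the bolt, so I'll descend and grip.

Request:
arm_command(motion=[[0,0,-35,0,0,2],[0,0,-70,0,0,2],[0,0,-95,0,0,2],[0,0,-110,0,0,2],[0,0,-115,0,0,2]])

```text
time: 5.4
ee_pos: [446.3, -386.9, 2.2]
eef_rot: [-0.001, 0.596, 0.803, 0.0]
contact_force: [-1.0, 0.1, -0.5]
grip_width: 0.998
finger_force: 0.0
```

Request:
arm_command(motion=[[0,0,0,0,0,0],[0,0,0,0,0,0],[0,0,0,0,0,0],[0,0,0,0,0,0],[0,0,0,0,0,0]], jaw=1, grip_force=50)

```text
time: 5.82
ee_pos: [447.6, -388.1, 5.3]
eef_rot: [0.001, 0.595, 0.804, -0.0]
contact_force: [-0.2, -0.9, 0.3]
grip_width: 0.301
finger_force: 0.0
```

Request:
arm_command(motion=[[0,0,0,0,0,0],[0,0,0,0,0,0],[0,0,0,0,0,0],[0,0,0,0,0,0],[0,0,0,0,0,0]])

```text
time: 6.23
ee_pos: [447.5, -388.1, 5.2]
eef_rot: [0.001, 0.595, 0.804, -0.0]
contact_force: [-1.1, 0.4, 9.8]
grip_width: 0.207
finger_force: 48.5
```

Request:
arm_command(motion=[[0,0,20,0,0,0],[0,0,55,0,0,0],[0,0,90,0,0,0],[0,10,125,0,0,0],[5,35,150,0,0,-4]])

```text
time: 6.65
ee_pos: [452.5, -355.0, 157.4]
eef_rot: [0.002, 0.622, 0.783, -0.0]
contact_force: [1.5, -1.0, -2.2]
grip_width: 0.211
finger_force: 49.9
```

Request:
arm_command(motion=[[10,35,15,0,0,-4],[20,70,25,0,0,-8],[30,105,35,0,0,-12],[40,140,45,0,0,-16],[50,175,55,0,0,-20]])

```text
time: 7.07
ee_pos: [502.1, -176.0, 210.1]
eef_rot: [0.0, 0.75, 0.661, 0.0]
contact_force: [1.1, -0.6, -1.0]
grip_width: 0.212
finger_force: 49.9
```

Request:
arm_command(motion=[[10,38,10,0,0,0],[20,76,20,0,0,0],[30,114,30,0,0,0],[40,152,40,0,0,0],[50,190,50,0,0,0]])

```text
time: 7.48
ee_pos: [552.0, 14.3, 260.1]
eef_rot: [0.0, 0.749, 0.663, 0.0]
contact_force: [0.9, -0.8, -1.8]
grip_width: 0.213
finger_force: 49.9
```

Request:
arm_command(motion=[[2,20,0,0,0,0],[5,40,0,0,0,0],[5,50,0,0,0,0],[5,50,0,0,0,0]])

```text
time: 7.82
ee_pos: [556.8, 64.1, 259.3]
eef_rot: [-0.0, 0.748, 0.664, 0.0]
contact_force: [-0.4, -0.6, -3.4]
grip_width: 0.215
finger_force: 49.9
```

Run:
```python
from h import *
s=robot.read_state();print(s['time'],s['ee_pos'],s['eef_rot'],s['joint_pos'],s['grip_width'])
p=shot('wrist','w3')
for b in 'bolts nuts spacers mounts'.split():
    b='bin_'+b
    print(b,[(np.round(r['pixel']).tolist(),round(r['p'],2),w(p,r['pixel'],4)[:2].tolist()) for r in robot.tip_of(p,b)[:1]],[(np.round(r['pixel']).tolist(),round(r['p'],2),w(p,r['pixel'],10)[:2].tolist()) for r in robot.recognise(p,b)[:1]])
print([(r['pixel'],r['p']) for r in robot.recognise(p,'new_bolt')[:2]])
```

```text
7.8167 [556.84851215  64.12065635 259.26240112] [-1.31161311e-04  7.48077318e-01  6.63611559e-01  9.37309087e-05] [6.03478358e-02 3.26720781e-01 1.77133303e+00 3.72712183e-04
 1.04355331e+00 1.79684060e-01] 0.21471065477762014
bin_bolts [([356.0, 29.0], 0.93, [614.9, 223.0])] [([356.0, 35.0], 0.71, [613.5, 215.9])]
bin_nuts [([346.0, 119.0], 0.9, [594.3, 124.1])] [([348.0, 118.0], 0.64, [596.3, 125.1])]
bin_spacers [] [([251.0, 108.0], 0.53, [478.5, 151.4])]
bin_mounts [([259.0, 110.0], 0.59, [486.5, 148.2])] [([252.0, 107.0], 0.73, [479.9, 152.3])]
[([322.7, 257.3], 0.59)]
```

View pics/w3.png

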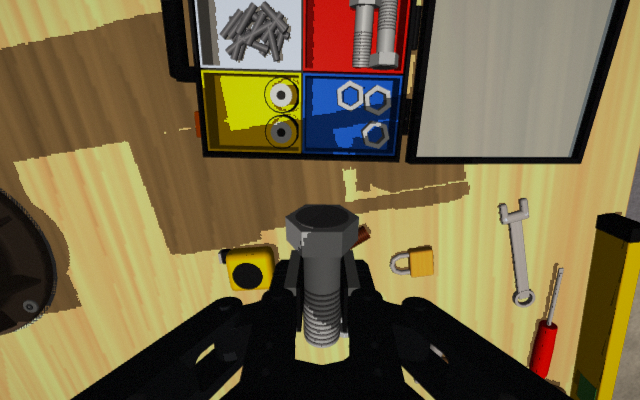

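The bolt is held, head towards +y. The case's four-bin junction is near pixel (302,71), and the near wall's divider is at (302,155). I'll fit the case's yaw from these.

```bash
cat >> h.py <<'E'
def bins(cx,cy,yaw): # junction of yellow/blue/white/red at (cx,cy); rims
    c,s=np.cos(np.radians(yaw)),np.sin(np.radians(yaw))
    f=lambda a,b:(cx+c*a-s*b,cy+s*a+c*b)
    out={}
    for n,(a,b) in dict(mounts=(-56,-45),nuts=(56,-45),bolts=(56,45),white=(-56,45),spacers=(-56,135)).items():
        out[n]=(f(a,b),[(*f(a+i,b+j),42) for i,j in((-55,-44),(55,-44),(55,44),(-55,44))])
    return out
E
python3 - <<'E'
from h import *
p=shot('wrist')
for q in [(302,71),(302,155),(203,70),(408,71),(204,153),(402,155)]: print(q,w(p,q,42))
from scipy.optimize import least_squares
B=bins(540,178,-4)
draw(p,[v[1] for v in B.values()],(150,0,450,180),2.6,'c3')
E
```

```text
(302, 71) [548.9 179.6  42. ]
(302, 155) [535.8  88.4  42. ]
(203, 70) [441.2 193.8  42. ]
(408, 71) [664.5 165.5  42. ]
(204, 153) [420.1 104.9  42. ]
(402, 155) [654.5  73.9  42. ]
```

View pics/c3.png

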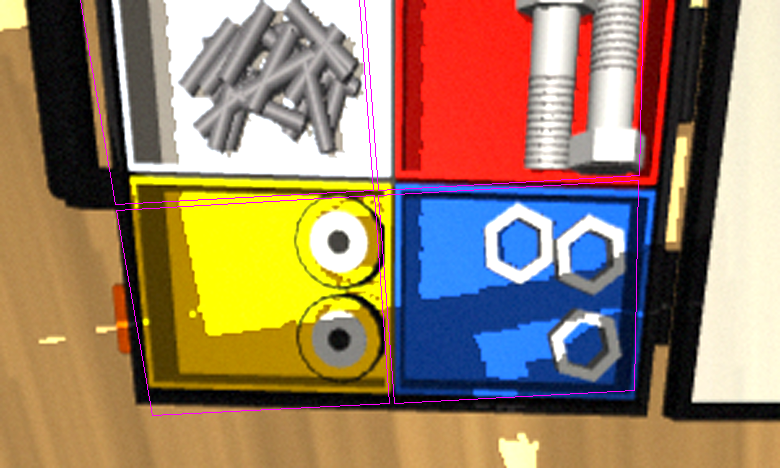

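Case yaw is about -7.5° with the junction at (548,180), so the red bin's centre is about (609,217). The existing bolts fill its +x half. I'll hover over the free -x half and check.

Request:
arm_command(motion=[[6,36,-10,0,0,-1],[12,72,-25,0,0,-1],[18,108,-50,0,0,-1],[24,140,-80,0,0,-1],[28,162,-109,0,0,-1]])

```text
time: 8.78
ee_pos: [586.2, 226.7, 150.1]
eef_rot: [0.0, 0.754, 0.657, 0.001]
contact_force: [0.8, 0.8, -1.5]
grip_width: 0.21
finger_force: 49.9
```

Request:
arm_command(motion=[[0,0,-30,0,0,0],[0,0,-50,0,0,0],[0,0,-55,0,0,0],[0,0,-55,0,0,0]])

```text
time: 9.12
ee_pos: [584.2, 223.9, 93.8]
eef_rot: [-0.001, 0.754, 0.656, -0.001]
contact_force: [-0.1, -0.7, -1.4]
grip_width: 0.211
finger_force: 49.8
```

Run:
```python
from h import *
s=robot.read_state();print(s['time'],s['ee_pos'],s['eef_rot'])
p=shot('wrist','w4')
B=bins(548,180,-7.5);print({k:np.round(v[0],1) for k,v in B.items()})
draw(p,[v[1] for v in B.values()],(0,0,640,400),1.25,'c4')
```

```text
9.1167 [584.21519089 223.94195578  93.7741139 ] [-5.72309644e-04  7.54426727e-01  6.56382616e-01 -1.35926326e-03]
{'mounts': array([486.6, 142.7]), 'nuts': array([597.6, 128.1]), 'bolts': array([609.4, 217.3]), 'white': array([498.4, 231.9]), 'spacers': array([510.1, 321.2])}
```

View pics/c4.png

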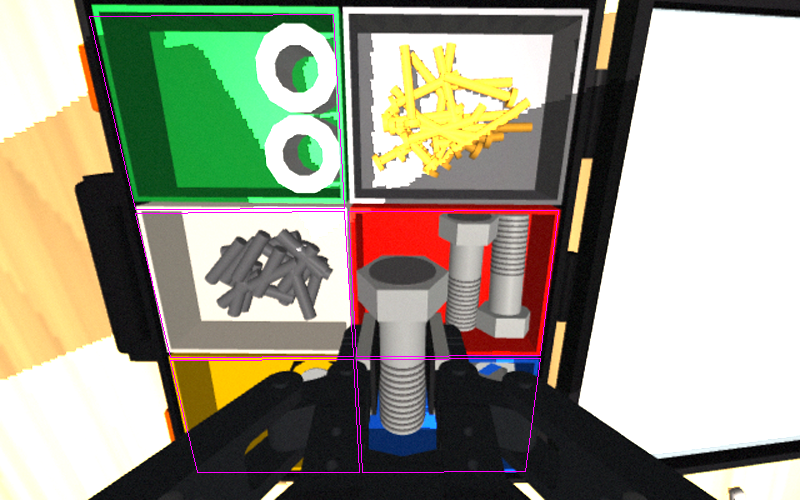

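The model rims match the picture within about 2 mm. The existing head's left edge is near crop x=440, so I'll use local x = -28. Lowering now, then a slightly open release.

Request:
arm_command(motion=[[-2,3,-15,0,0,0],[-2,3,-35,0,0,0],[-2,3,-52,0,0,0],[-2,3,-62,0,0,0],[-2,3,-62,0,0,0]])

```text
time: 9.58
ee_pos: [583.1, 226.9, 32.9]
eef_rot: [-0.0, 0.755, 0.656, -0.0]
contact_force: [-0.6, -0.2, -2.3]
grip_width: 0.21
finger_force: 49.8
```

Request:
arm_command(motion=[[0,0,0,0,0,0],[0,0,0,0,0,0],[0,0,0,0,0,0],[0,0,0,0,0,0],[0,0,0,0,0,0]], jaw=0.38)

```text
time: 10.0
ee_pos: [584.2, 227.6, 34.3]
eef_rot: [0.0, 0.754, 0.656, 0.001]
contact_force: [2.5, -0.5, 5.2]
grip_width: 0.308
finger_force: 2.4
```

Request:
arm_command(motion=[[0,0,20,0,0,0],[0,0,55,0,0,0],[0,0,95,0,0,0],[0,-20,130,0,0,0],[0,-50,150,0,0,0]])

```text
time: 10.42
ee_pos: [584.3, 179.0, 187.3]
eef_rot: [0.001, 0.754, 0.657, 0.002]
contact_force: [0.6, 0.6, 0.0]
grip_width: 0.31
finger_force: 0.0
```

Request:
arm_command(motion=[[-10,-38,5,0,0,-7],[-20,-76,10,0,0,-14],[-30,-110,10,0,0,-21],[-40,-140,10,0,0,-28],[-50,-170,10,0,0,-35]], jaw=-1)

```text
time: 10.83
ee_pos: [532.2, 5.9, 193.6]
eef_rot: [0.0, 0.918, 0.396, 0.0]
contact_force: [1.4, 0.0, 1.2]
grip_width: 0.988
finger_force: 0.0
```

Run:
```python
from h import *
s=robot.read_state();print(s['time'],s['ee_pos'],s['eef_rot'],s['grip_width'])
p=shot('scene')
B=bins(548,180,-7.5)
draw(p,[v[1] for v in B.values()],(290,210,470,380),3.3,'c5')
```

```text
10.8333 [532.2168964    5.86739121 193.57608037] [3.17435454e-05 9.18121633e-01 3.96298696e-01 1.02650583e-04] 0.9880333168448772
```

View pics/c5.png

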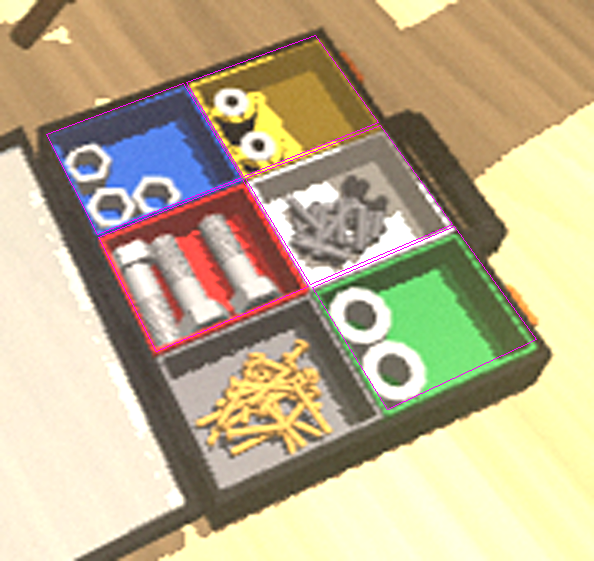

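The bolt lies in the red bin's free half, clear of the others (crop about (240,260)). Next is the nut.

Request:
arm_command(motion=[[-14,-35,0,0,0,-4],[-30,-72,0,0,0,-8],[-46,-108,-15,0,0,-12],[-62,-145,-30,0,0,-16.7],[-80,-183,-50,0,0,-16.7]], jaw=-0.2)

```text
time: 11.3
ee_pos: [455.3, -171.8, 146.5]
eef_rot: [0.001, 0.966, 0.259, 0.001]
contact_force: [0.7, 0.2, 0.3]
grip_width: 0.601
finger_force: 0.0
```

Request:
arm_command(motion=[[0,0,-15,0,0,0],[0,0,-25,0,0,0],[0,0,-25,0,0,0]])

```text
time: 11.55
ee_pos: [454.7, -169.8, 119.6]
eef_rot: [-0.001, 0.965, 0.261, -0.001]
contact_force: [-0.7, 0.3, -0.4]
grip_width: 0.603
finger_force: 0.0
```

Run:
```python
from h import *
s=robot.read_state();print(s['time'],s['ee_pos'],s['eef_rot'],s['grip_width'])
p=shot('wrist')
print([(r['pixel'],r['p'],w(p,r['pixel'],9)) for r in robot.recognise(p,'new_nut')[:2]])
draw(p,[hexa(452,-177,0,18)],(140,0,500,400),1.5,'c6')
```

```text
11.55 [ 454.70526796 -169.79877561  119.59407296] [-9.31375485e-04  9.65260739e-01  2.61284946e-01 -1.00768746e-03] 0.6030389215145353
[([327.1, 214.3], 0.56, array([ 445.7, -180.6,    9. ]))]
```

View pics/c6.png

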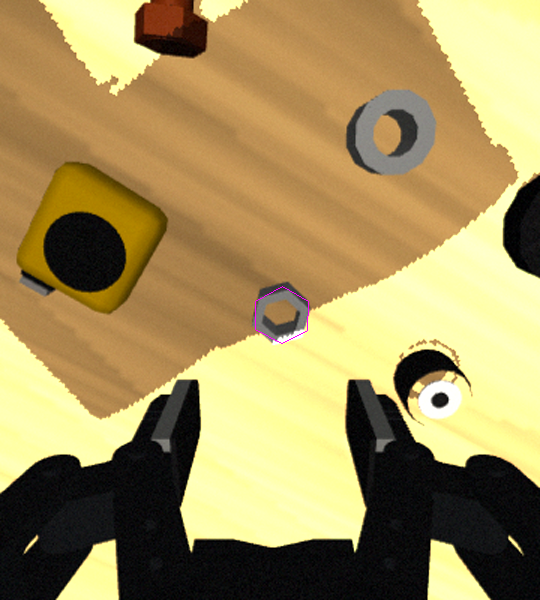

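Request:
arm_command(motion=[[-2.5,-7,-35,0,0,0],[-2.5,-7,-70,0,0,0],[-2.5,-7,-95,0,0,0],[-2.5,-7,-110,0,0,0],[-2.5,-7,-116,0,0,0]])

```text
time: 12.07
ee_pos: [453.4, -175.9, 3.8]
eef_rot: [-0.001, 0.965, 0.263, -0.001]
contact_force: [-0.3, 0.6, 0.8]
grip_width: 0.597
finger_force: 0.0
```

Request:
arm_command(motion=[[0,0,0,0,0,0],[0,0,0,0,0,0],[0,0,0,0,0,0],[0,0,0,0,0,0],[0,0,0,0,0,0]], jaw=1)

```text
time: 12.48
ee_pos: [454.0, -177.4, 6.0]
eef_rot: [0.001, 0.965, 0.262, 0.001]
contact_force: [-0.1, 0.6, -0.4]
grip_width: 0.351
finger_force: 49.4
```

Request:
arm_command(motion=[[0,0,0,0,0,0],[0,0,0,0,0,0],[0,0,20,0,0,0],[0,0,50,0,0,0],[0,0,90,0,0,0]])

```text
time: 12.9
ee_pos: [451.7, -176.6, 94.7]
eef_rot: [-0.001, 0.965, 0.262, -0.001]
contact_force: [0.1, -0.5, -1.6]
grip_width: 0.353
finger_force: 49.9
```

Request:
arm_command(motion=[[5,10,30,0,0,-5],[15,40,50,0,0,-12],[25,75,60,0,0,-19],[37,110,65,0,0,-26],[50,145,65,0,0,-33]])

```text
time: 13.32
ee_pos: [500.9, -40.4, 161.7]
eef_rot: [0.0, 1.0, 0.001, 0.001]
contact_force: [0.4, -1.0, -1.5]
grip_width: 0.352
finger_force: 49.9
```

Request:
arm_command(motion=[[14,37,0,0,0,-5],[28,74,0,0,0,-5],[42,110,0,0,0,-5],[56,137,0,0,0,-5],[63,152,0,0,0,-5]])

```text
time: 13.73
ee_pos: [564.5, 113.6, 160.2]
eef_rot: [-0.0, 0.999, -0.038, 0.001]
contact_force: [-0.3, 0.9, -1.0]
grip_width: 0.354
finger_force: 49.9
```

Request:
arm_command(motion=[[0,0,-20,0,0,0],[0,0,-50,0,0,0],[0,0,-70,0,0,0],[0,0,-75,0,0,0]])

```text
time: 14.07
ee_pos: [561.1, 109.9, 82.1]
eef_rot: [0.0, 0.999, -0.039, -0.002]
contact_force: [-0.8, 1.1, 0.1]
grip_width: 0.358
finger_force: 49.9
```

Run:
```python
from h import *
s=robot.read_state();print(s['time'],s['ee_pos'],s['eef_rot'],s['grip_width'])
p=shot('wrist')
B=bins(548,180,-7.5)
draw(p,[v[1] for v in B.values()],(0,0,640,400),1.25,'c7')
```

```text
14.0667 [561.08676448 109.9373272   82.05246206] [ 4.34160815e-04  9.99231520e-01 -3.91353247e-02 -2.14664350e-03] 0.3577804245949357
```

View pics/c7.png

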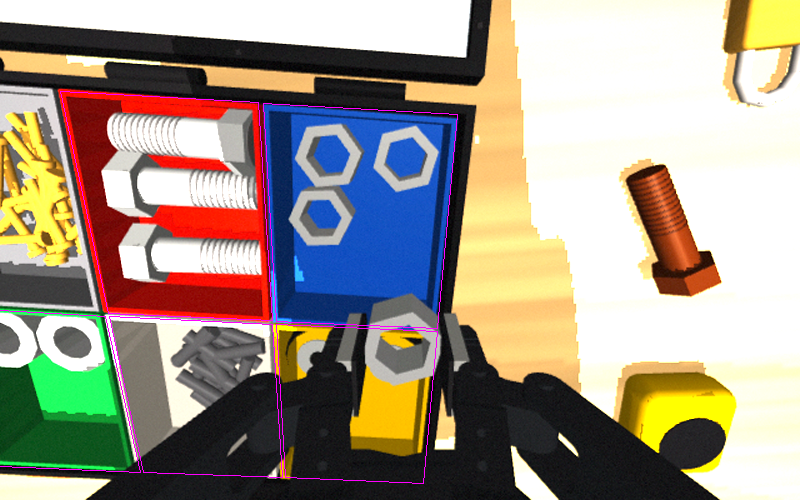

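The rims agree with the model and the nut is held. Centring over the free corner of the blue bin.

Request:
arm_command(motion=[[3,10,-10,0,0,-2],[4,15,-30,0,0,-3],[4,15,-30,0,0,-3],[4,15,-30,0,0,-3],[4,15,-30,0,0,-3]])

```text
time: 14.53
ee_pos: [567.6, 125.2, 56.1]
eef_rot: [-0.0, 0.998, -0.065, 0.0]
contact_force: [-0.0, -0.0, -0.2]
grip_width: 0.354
finger_force: 49.9
```

Request:
arm_command(motion=[[-2.5,0,-10,0,0,0],[-2.5,0,-22,0,0,0],[-2.5,0,-33,0,0,0],[-2.5,0,-33,0,0,0]])

```text
time: 14.87
ee_pos: [563.2, 125.1, 19.5]
eef_rot: [0.0, 0.998, -0.065, -0.001]
contact_force: [-0.8, -0.3, -1.2]
grip_width: 0.355
finger_force: 49.9
```

Request:
arm_command(motion=[[0,0,0,0,0,0],[0,0,0,0,0,0],[0,0,0,0,0,0],[0,0,0,0,0,0]], jaw=0.1)

```text
time: 15.2
ee_pos: [564.7, 125.8, 21.8]
eef_rot: [-0.0, 0.998, -0.065, -0.0]
contact_force: [-1.1, 4.9, -3.7]
grip_width: 0.45
finger_force: 2.3
```

Request:
arm_command(motion=[[0,0,20,0,0,0],[0,0,55,0,0,0],[0,-10,95,0,0,0],[0,-30,120,0,0,0],[0,-60,130,0,0,0]])

```text
time: 15.62
ee_pos: [566.7, 66.3, 156.2]
eef_rot: [-0.0, 0.998, -0.064, 0.003]
contact_force: [1.1, -1.0, -0.1]
grip_width: 0.452
finger_force: 0.0
```

Request:
arm_command(motion=[[0,-38,0,0,0,2],[0,-76,0,0,0,4],[0,-114,0,0,0,7],[-2,-150,0,0,0,7],[-4,-185,0,0,0,7]], jaw=-0.5)

```text
time: 16.03
ee_pos: [560.5, -121.6, 152.3]
eef_rot: [0.0, 1.0, -0.004, 0.0]
contact_force: [0.9, 0.3, -0.2]
grip_width: 0.747
finger_force: 0.0
```

Request:
arm_command(motion=[[0,-20,-10,0,0,0],[0,-35,-30,0,0,0],[0,-48,-40,0,0,0],[0,-48,-40,0,0,0]])

```text
time: 16.37
ee_pos: [559.5, -169.3, 110.0]
eef_rot: [-0.0, 1.0, -0.005, -0.001]
contact_force: [-0.7, -0.2, -1.5]
grip_width: 0.75
finger_force: 0.0
```

Run:
```python
from h import *
s=robot.read_state();print(s['time'],s['ee_pos'],s['eef_rot'],s['grip_width'])
q=shot('scene')
p=shot('wrist')
print([(r['pixel'],r['p'],w(p,r['pixel'],15)) for r in robot.recognise(p,'new_spacer')[:2]])
draw(p,[circ(562,-174,19,30)],(140,0,500,400),1.4,'a')
draw(q,[],(290,210,410,320),3.2,'b')
a=cv2.imread('pics/a.png');b=cv2.imread('pics/b.png');b=cv2.resize(b,(290,int(b.shape[0]*290/b.shape[1])))
c=np.zeros((560,a.shape[1]+290,3),np.uint8);c[:,:a.shape[1]]=a[:560];c[:b.shape[0],a.shape[1]:]=b
cv2.imwrite('pics/c8.png',c)
```

```text
16.3667 [ 559.48719189 -169.28720003  109.96769729] [-2.22536981e-04  9.99986563e-01 -5.02758155e-03 -1.24411635e-03] 0.750429498866712
[([326.5, 207.3], 0.82, array([ 558.4, -172.9,   15. ]))]
```

View pics/c8.png

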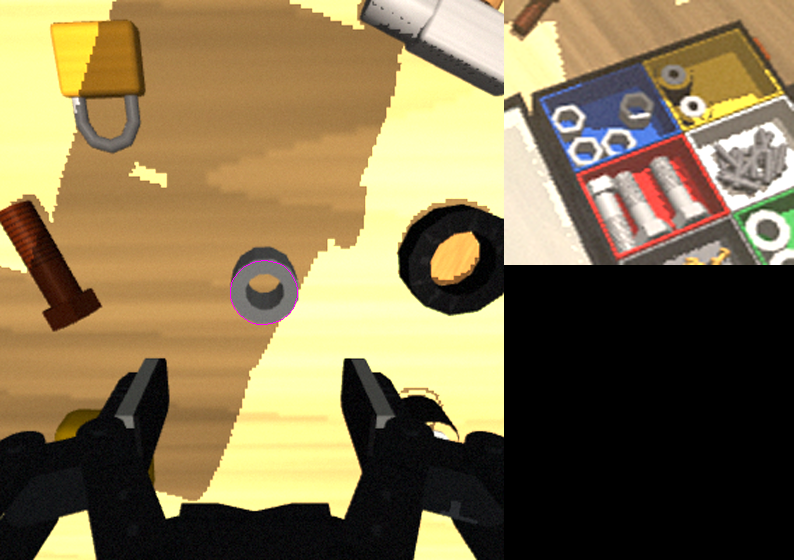

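The nut lies in the blue bin (crop (637,107)), and the spacer model matches at (562,-174). Gripping the spacer.

Request:
arm_command(motion=[[2.5,-5,-35,0,0,0],[2.5,-5,-70,0,0,0],[2.5,-5,-90,0,0,0],[2.5,-5,-103,0,0,0],[2.5,-5,-103,0,0,0]])

```text
time: 16.93
ee_pos: [562.3, -171.2, 7.1]
eef_rot: [-0.0, 1.0, -0.004, -0.001]
contact_force: [-1.3, 0.2, 0.4]
grip_width: 0.752
finger_force: 0.0
```

Request:
arm_command(motion=[[0,0,0,0,0,0],[0,0,0,0,0,0],[0,0,0,0,0,0],[0,0,0,0,0,0],[0,0,0,0,0,0]], jaw=1)

```text
time: 17.35
ee_pos: [564.4, -172.5, 10.7]
eef_rot: [0.0, 1.0, -0.004, 0.001]
contact_force: [-0.2, 3.6, 7.1]
grip_width: 0.426
finger_force: 49.7
```

Request:
arm_command(motion=[[0,0,0,0,0,0],[0,0,15,0,0,0],[0,0,45,0,0,0],[0,0,80,0,0,0],[0,0,120,0,0,0]])

```text
time: 17.77
ee_pos: [562.5, -172.2, 130.4]
eef_rot: [-0.0, 1.0, -0.004, -0.0]
contact_force: [-0.0, -0.2, -1.1]
grip_width: 0.428
finger_force: 50.3
```

Request:
arm_command(motion=[[-3,25,15,0,0,-2],[-6,60,20,0,0,-4],[-10,97,20,0,0,-6],[-15,134,20,0,0,-7],[-20,171,20,0,0,-7]])

```text
time: 18.18
ee_pos: [543.3, -0.0, 150.5]
eef_rot: [-0.0, 0.998, -0.066, 0.001]
contact_force: [0.8, 0.7, -1.2]
grip_width: 0.425
finger_force: 50.4
```

Request:
arm_command(motion=[[-5,37,0,0,0,0],[-10,74,0,0,0,0],[-16,111,0,0,0,0],[-22,148,0,0,0,0],[-30,185,0,0,0,0]])

```text
time: 18.6
ee_pos: [513.3, 185.5, 150.3]
eef_rot: [-0.0, 0.998, -0.065, 0.001]
contact_force: [1.3, 0.3, -1.8]
grip_width: 0.42
finger_force: 50.4
```

Request:
arm_command(motion=[[-8,37,0,0,0,0],[-14,74,0,0,0,0],[-19,105,-20,0,0,0],[-23,130,-40,0,0,0],[-24,140,-60,0,0,0]])

```text
time: 19.02
ee_pos: [489.2, 327.4, 89.9]
eef_rot: [-0.001, 0.998, -0.064, 0.002]
contact_force: [0.4, 0.3, -1.0]
grip_width: 0.429
finger_force: 50.5
```

Request:
arm_command(motion=[[0,0,-10,0,0,0],[0,0,-10,0,0,0],[0,0,-10,0,0,0]])

```text
time: 19.27
ee_pos: [489.2, 322.9, 79.4]
eef_rot: [0.0, 0.998, -0.065, -0.0]
contact_force: [0.1, -0.5, -1.7]
grip_width: 0.425
finger_force: 50.5
```

Run:
```python
from h import *
s=robot.read_state();print(s['time'],s['ee_pos'],s['eef_rot'],s['grip_width'])
p=shot('wrist')
B=bins(548,180,-7.5)
draw(p,[v[1] for v in B.values()],(0,0,640,400),1.25,'c9')
```

```text
19.2667 [489.2182992  322.94890248  79.4128864 ] [ 1.21706804e-04  9.97865390e-01 -6.53042624e-02 -5.04755119e-05] 0.4247670510994102
```

View pics/c9.png

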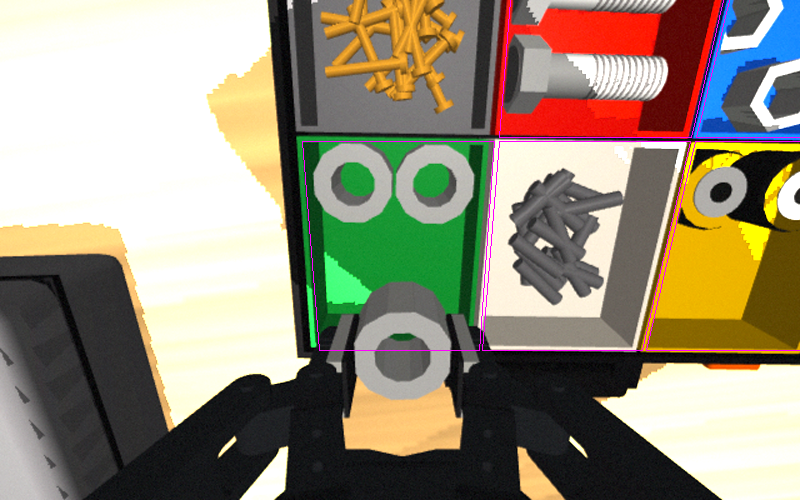

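The spacer is held, and the real green rim lies about 1.5 mm further to +y than the model. Lowering with that correction.

Request:
arm_command(motion=[[-1,2,-20,0,0,0],[-1,2,-40,0,0,0],[-1,2,-57,0,0,0],[-1,2,-57,0,0,0]])

```text
time: 19.65
ee_pos: [487.8, 324.1, 20.7]
eef_rot: [0.001, 0.998, -0.066, -0.001]
contact_force: [-1.4, -0.9, -1.8]
grip_width: 0.422
finger_force: 50.5
```

Request:
arm_command(motion=[[0,0,0,0,0,0],[0,0,0,0,0,0],[0,0,0,0,0,0],[0,0,0,0,0,0]], jaw=-0.04)

```text
time: 19.98
ee_pos: [489.0, 325.8, 23.2]
eef_rot: [-0.001, 0.998, -0.065, 0.001]
contact_force: [-1.5, 0.2, -0.2]
grip_width: 0.522
finger_force: 0.0
```

Request:
arm_command(motion=[[0,0,15,0,0,0],[0,0,50,0,0,0],[0,0,90,0,0,0],[0,-20,120,0,0,0],[0,-50,130,0,0,0]])

```text
time: 20.4
ee_pos: [490.5, 277.8, 157.1]
eef_rot: [-0.002, 0.998, -0.064, 0.003]
contact_force: [0.5, -0.5, 0.2]
grip_width: 0.521
finger_force: 0.0
```

Request:
arm_command(motion=[[5,-38,0,0,0,2],[9,-76,0,0,0,4],[10,-114,0,0,0,7],[10,-152,0,0,0,7],[10,-190,0,0,0,7]], jaw=-0.6)

```text
time: 20.82
ee_pos: [498.2, 83.9, 152.7]
eef_rot: [-0.0, 1.0, -0.004, 0.001]
contact_force: [1.1, -0.7, 0.1]
grip_width: 0.797
finger_force: 0.0
```

Request:
arm_command(motion=[[0,-38,0,0,0,0],[-2,-76,0,0,0,0],[-5,-114,0,0,0,0],[-9,-152,0,0,0,0],[-13,-190,0,0,0,0]])

```text
time: 21.23
ee_pos: [484.9, -106.3, 152.6]
eef_rot: [0.0, 1.0, -0.004, 0.001]
contact_force: [1.0, -0.0, -0.5]
grip_width: 0.8
finger_force: 0.0
```

Request:
arm_command(motion=[[-5,-36,0,0,0,0],[-11,-72,0,0,0,0],[-17,-108,0,0,0,0],[-22,-140,-15,0,0,0],[-26,-170,-35,0,0,0]])

```text
time: 21.65
ee_pos: [459.8, -277.4, 118.6]
eef_rot: [0.001, 1.0, -0.004, 0.002]
contact_force: [1.2, 0.3, -0.4]
grip_width: 0.797
finger_force: 0.0
```

Run:
```python
from h import *
s=robot.read_state();print(s['time'],s['ee_pos'],s['eef_rot'],s['grip_width'])
q=shot('scene')
p=shot('wrist')
print([(r['pixel'],r['p'],w(p,r['pixel'],15)) for r in robot.recognise(p,'new_mount')[:2]])
draw(p,[circ(459,-281,20,30)],(140,0,500,400),1.4,'a')
draw(q,[],(350,250,470,340),3.2,'b')
a=cv2.imread('pics/a.png');b=cv2.imread('pics/b.png');b=cv2.resize(b,(290,int(b.shape[0]*290/b.shape[1])))
c=np.zeros((560,a.shape[1]+290,3),np.uint8);c[:,:a.shape[1]]=a[:560];c[:b.shape[0],a.shape[1]:]=b
cv2.imwrite('pics/c10.png',c)
```

```text
21.65 [ 459.77142191 -277.36497949  118.56257785] [ 0.00132526  0.9999872  -0.00449965  0.00189627] 0.7965010733505284
[([319.2, 205.2], 0.7, array([ 457.8, -279.4,   15. ]))]
```

View pics/c10.png

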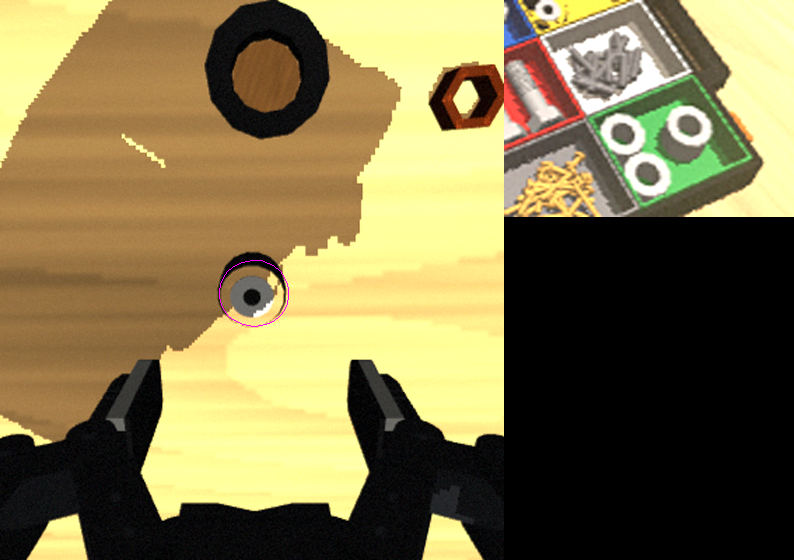

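The spacer stands in the green bin (crop (690,125)), and the mount is at about (459,-280). Gripping the mount.

Request:
arm_command(motion=[[-1,-3,-35,0,0,0],[-1,-3,-70,0,0,0],[-1,-3,-95,0,0,0],[-1,-3,-110,0,0,0],[-1,-3,-110,0,0,0]])

```text
time: 22.22
ee_pos: [457.2, -275.7, 4.9]
eef_rot: [-0.001, 1.0, -0.004, -0.001]
contact_force: [-0.6, 0.5, 0.5]
grip_width: 0.798
finger_force: 0.0
```

Request:
arm_command(motion=[[0,0,0,0,0,0],[0,0,0,0,0,0],[0,0,0,0,0,0],[0,0,0,0,0,0],[0,0,0,0,0,0]], jaw=1, grip_force=40)

```text
time: 22.63
ee_pos: [459.2, -277.7, 8.6]
eef_rot: [0.001, 1.0, -0.004, 0.001]
contact_force: [0.7, 3.6, 7.3]
grip_width: 0.448
finger_force: 40.0
```

Request:
arm_command(motion=[[0,0,0,0,0,0],[0,0,15,0,0,0],[0,0,45,0,0,0],[0,0,80,0,0,0],[0,0,120,0,0,0]])

```text
time: 23.05
ee_pos: [457.7, -277.0, 128.6]
eef_rot: [-0.0, 1.0, -0.004, -0.0]
contact_force: [1.5, 0.0, -1.9]
grip_width: 0.448
finger_force: 40.7
```

Request:
arm_command(motion=[[4,25,15,0,0,-2],[10,60,20,0,0,-4],[16,97,20,0,0,-6],[22,134,20,0,0,-7],[25,165,20,0,0,-7]])

```text
time: 23.47
ee_pos: [483.9, -110.5, 148.6]
eef_rot: [0.0, 0.998, -0.066, 0.001]
contact_force: [0.5, -0.4, -1.4]
grip_width: 0.448
finger_force: 40.7
```

Request:
arm_command(motion=[[0,37,0,0,0,0],[0,74,0,0,0,0],[-2,111,0,0,0,0],[-6,145,0,0,0,0],[-8,170,0,0,0,0]])

```text
time: 23.88
ee_pos: [474.8, 60.1, 148.2]
eef_rot: [-0.0, 0.998, -0.065, 0.001]
contact_force: [-0.1, -0.2, -0.7]
grip_width: 0.448
finger_force: 40.7
```

Request:
arm_command(motion=[[-4,30,0,0,0,0],[-8,60,-15,0,0,0],[-10,80,-40,0,0,0],[-10,87,-65,0,0,0],[-10,87,-70,0,0,0]])

```text
time: 24.3
ee_pos: [464.0, 146.0, 75.4]
eef_rot: [0.0, 0.998, -0.064, -0.001]
contact_force: [-1.8, -0.4, -0.4]
grip_width: 0.449
finger_force: 40.7
```

Request:
arm_command(motion=[[0,0,0,0,0,0],[0,0,0,0,0,0],[0,0,0,0,0,0]])

```text
time: 24.55
ee_pos: [466.1, 144.1, 78.3]
eef_rot: [-0.0, 0.998, -0.066, 0.001]
contact_force: [0.7, -0.2, -0.3]
grip_width: 0.454
finger_force: 40.7
```

Run:
```python
from h import *
s=robot.read_state();print(s['time'],s['ee_pos'],s['eef_rot'],s['grip_width'])
p=shot('wrist')
B=bins(548,180,-7.5)
draw(p,[v[1] for v in B.values()],(0,0,640,400),1.25,'c11')
```

```text
24.55 [466.09003993 144.06572694  78.26350201] [-2.62573662e-04  9.97838133e-01 -6.57126671e-02  9.14455024e-04] 0.45366423405695055
```

View pics/c11.png

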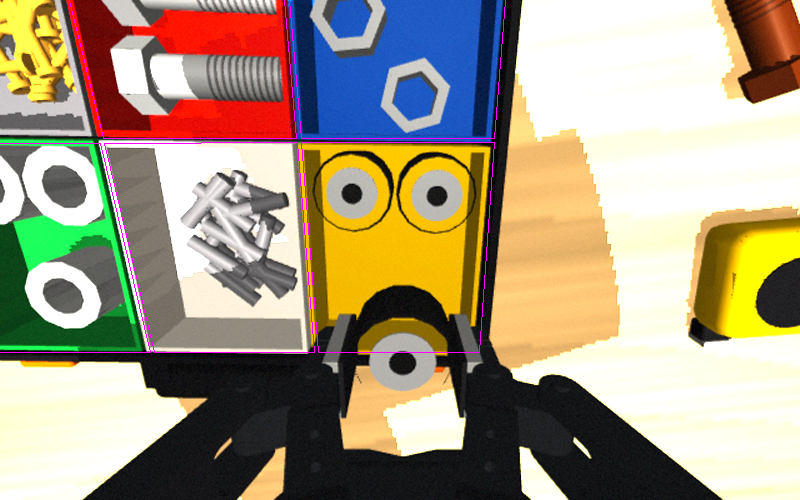

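The bin model and held mount line up (yellow bin free at crop x 305–490), and the three placed parts are visible in their bins. Lowering and releasing.

Request:
arm_command(motion=[[-1,1.5,-20,0,0,0],[-1,1.5,-40,0,0,0],[-1,1.5,-57,0,0,0],[-1,1.5,-57,0,0,0]])

```text
time: 24.93
ee_pos: [463.5, 145.2, 18.6]
eef_rot: [0.0, 0.998, -0.066, -0.001]
contact_force: [-1.1, -0.5, -1.0]
grip_width: 0.45
finger_force: 40.7
```

Request:
arm_command(motion=[[0,0,0,0,0,0],[0,0,0,0,0,0],[0,0,0,0,0,0],[0,0,0,0,0,0]], jaw=-0.09)

```text
time: 25.27
ee_pos: [464.9, 146.1, 20.9]
eef_rot: [-0.0, 0.998, -0.065, 0.001]
contact_force: [0.3, 0.1, -0.3]
grip_width: 0.545
finger_force: 0.0
```

Request:
arm_command(motion=[[0,0,15,0,0,0],[0,0,50,0,0,0],[0,0,90,0,0,0],[0,-20,120,0,0,0],[0,-50,150,0,0,0]])

```text
time: 25.68
ee_pos: [464.6, 97.4, 171.9]
eef_rot: [-0.0, 0.998, -0.064, 0.001]
contact_force: [1.3, -1.0, 0.2]
grip_width: 0.543
finger_force: 0.0
```

Request:
arm_command(motion=[[0,-35,10,0,0,0],[0,-70,10,0,0,0],[0,-105,10,0,0,0],[0,-105,10,0,0,0],[0,-105,10,0,0,0]])

```text
time: 26.1
ee_pos: [464.2, -10.0, 180.0]
eef_rot: [0.0, 0.998, -0.067, 0.001]
contact_force: [-0.1, -0.1, 0.3]
grip_width: 0.548
finger_force: 0.0
```

Run:
```python
from h import *
s=robot.read_state();print(s['time'],s['ee_pos'],s['grip_width'])
q=shot('scene')
draw(q,[],(230,120,470,350),2.5,'c12')
```

```text
26.1 [464.24916811  -9.99346357 180.03319027] 0.5479424772811771
```

View pics/c12.png

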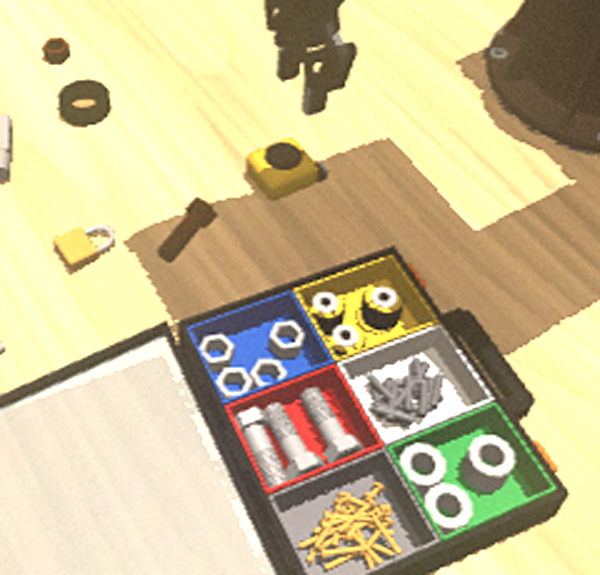

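All four parts are in their bins: nut (287,335), bolt (325,425), mount (385,300) and spacer (490,455). The rusty bolt and rusty nut have not moved, and the gripper is clear.

```bash
python3 -c "
from plant import robot
print(robot.job_done())"
```

```text
the job is handed in; nothing more can be done
None
```

The bolt, nut, spacer and rubber mount are in the red, blue, green and yellow bins, the rusty bolt and nut were left where they lay, and the job was handed in at about 26 s (limit 112 s).

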